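Clamp the dissecting board square with the twin-knob bench clamp

ROBOT

A 6-joint arm with a two-finger parallel gripper is mounted at the origin on the work surface. World frame = base frame: x ahead of the robot, y to its left, z up, the work surface at z = 0. Lengths are in m, angles in rad, forces in N, time in s.
With the tool pointing down it reaches from about 0.375 to 0.9 m from the base axis. Payload 3.1 kg.
Tool frame: the origin (TCP) lies midway between the tips of the shut fingers; the grasp point (between the pads) lies 19 mm behind it; z points along the fingers, y is the line along which they close (so a half turn about z gives the same grasp; the last joint's range is limited). The gripper opens to 85 mm and grips with 20 to 120 N. Pads are 22 mm wide; open, the fingers measure 114 mm over their backs; the gripper's body (76 mm by 85 mm) begins 54 mm behind the grasp point. The pads swing forward as they close: fully open they stand 13 mm farther back than shut.
Start: joints at [1.159, 0.527, 1.433, -0, 1.181, -0.178], TCP at [0.145, 0.608, 0.231] pointing down, gripper open.
Joint ranges: [-3.08, 3.08], [-0.75, 2.2], [0.22, 2.44], [-1.43, 4.57], [0, 2.65], [-2.85, 2.85]. Speed limits (rad/s): [2.79, 2.79, 3.14, 3.14, 3.14, 3.14].

INTERFACE

Orientations are given as a unit quaternion [x, y, z, w].
In Python, from workcell import status, vision, workorder gives the robot as it stands.
- The arm moves only by the tool jog_arm, never from a script. Its argument "moves" is a list that holds one entry, the list of rows, each a list of 5 numbers: the opening in per cent of the stroke, from 0 (shut) to 100 (fully open), then the shift along the tool's x, y, z in mm, then the turn about the tool's z in degrees. In form: [[[claw, x, y, z, turn], ...]]. A call has 1 to 12 rows; each row is the pose to reach, as a shift and turn from the pose commanded when the call began, along the tool's axes at that moment; what a row does not reach only later rows make up. A row lasts 1/12 s, in which the tool goes at most 41.7 mm and 7.16 degrees, less where a joint would pass 70% of its speed; a pose out of reach is approached as far as the arm can. A call with a gripper value outside its range is refused whole. The fingers move at their own pace and stop on an object; "squeeze" is the grip in N (left out, the last holds). Time passes only in rows, so rows that repeat a pose let the fingers close. It gives the time, the measured TCP pose, the force, the opening and the grip force at its end, in the units of the state.
- status.state(): the state, without advancing time (a new reading comes with each control period).
- vision.read_camera(name): name is "scene" or "side" or "wrist"; returns the picture (384x512x3 uint8, red, green, blue); there is no depth.
- vision.camera_params(name): a dict with "camera_matrix" (3x3 intrinsics, pixels), "T" (4x4, takes a point from camera to world coordinates); the wrist camera has in their place "tool_from_camera" (4x4, takes a point from camera to tool coordinates, whose origin is the TCP and whose axes are the flange's). Camera axes: x right, y down, z forward; pixel columns grow to the right and rows downward; lengths in m; the calibration is good to about 2 mm. A picture is of the moment at which its call begins: read the wrist's pose just before it. camera_params takes no time and is no camera call.
- workorder.job_done(): hands the job in; it is judged then, once.
Trained networks look in the newest picture that a camera, given by its name, has taken for a name from the list of things; names that differ only in an ending like _2 or _b are one class to them, and where a whole thing is asked for, a point or a joint stands for the part that bears it (a point fixed in the world has none). Each returns a list of dicts, best first, with "score" (0 to 1); they miss things now and then, are a little off and sometimes report something else, mostly with a low value. They report only what shows in the picture. A call takes as long as a camera call. They do not tell look-alikes from the thing itself.
- vision.recognise(name, camera): "rect" ([centre column, centre row, width, height] in pixels, round what is visible of it).
- vision.landmark_of(name, camera): "position" ([row, column] in pixels: a listed point, or the origin of a listed thing).
The state is a dict: "time_s": time; "joints": joint angles; "qd": joint speeds; "joint_efforts": joint torques, N m; "tcp_pos": TCP position; "tcp_rot": TCP orientation; "wrist_force": force on the tool from outside, world axes, zero at the start; "wrist_torque": the same for the moment, N m; "width": finger opening in m; "gripper_force": force on a finger pad.
Only numpy, scipy, OpenCV 4.12 (cv2) and the standard library are available. Lean on these libraries where they do the work, as an engineer would, in place of code of your own. Each camera call takes 0.05 s, during which the arm holds its last target. There are 200 camera calls.

TASK

Clamp the loose wooden board in the bench clamp: turn the two black knobs clockwise, alternately and in small steps so that the sliding bar is never more than 4 degrees out of square, until it has pushed the board against the rear stop and both spring pads press on the board snugly but gently, with about 10 newtons each and never more than 20. Then, with both pads snug, push the small lock lever over to its other side, let go, and leave the dish standing on the board and everything around it where it was.

Things in the scene. Friction and masses are not known exactly. Their poses are not given: they have to be found in the camera images.
- clamp: clamp fixed to the table: aluminium bed 280 x 340 x 10 mm, a grey housing (44 mm wide, top 36 mm over the table) along each side. Origin: centre of its underside; x runs from the sliding bar to the rear stop (away from the robot, within 14 degrees), y left, z up. The steel rear stop is reset for each job: its face is 95 to 105 mm ahead (+x) of the origin and must be found by feel
- knob_l_grip (a point): left knob: black upright grip bar 42 mm long (this point's x), 14 mm thick (its y), 32 mm high on a disc 44 mm wide. The point is on the turning axis, 68 mm over the table, 7 mm below the bar's top, 23 mm above the disc; at x = 30, y = +140 mm of the clamp. Clockwise from above moves the bar's left end 15 mm per radian towards the stop; it starts 0 to 0.13 rad from its open end stop
- knob_r_grip (a point): right knob, same as the left, at x = 30, y = -140 mm of the clamp; clockwise from above moves the bar's right end 15 mm per radian towards the stop. Both knobs stay where they are left; each turns against a drag of about 0.3 N m at an ordinary pace (over 0.4 rad/s; less when slower), and every newton that pushes back on its end of the bar adds 0.015 N m
- bar_mid (a point): middle of the sliding steel bar (22 mm along x, 204 mm along y, 22 mm high, the point at its centre, 21 mm over the table). It rests on the bed; a round pin at each end (216 mm apart) sits with 3.4 mm play in a fork that the knob of that side drives, so a knob may turn up to 0.23 rad before the bar moves. Its axes are those of the clamp when square; its turn about z is the skew (left end ahead: negative)
- pad_l: left spring pad, a rubber-faced round plunger 20 mm wide in the bar, 80 mm left of the bar's middle. Origin: centre of its face, 25 mm ahead (+x) of the bar's middle when free. It sinks straight into the bar against a spring of 3 N per mm, at most 10 mm: 10 N is 3.3 mm
- pad_r: right spring pad, the same, 80 mm right of the bar's middle
- board: loose wooden dissecting board, 130 mm (x) x 200 mm (y) x 18 mm, 0.4 kg, lying on the bed between bar and stop. Origin: centre of its underside; x towards the stop. When it starts there are gaps to both pads and to the stop
- dish: small steel dish, 52 mm wide, 18 mm high, standing loose on the board; origin at the centre of its underside. It rides along with the board
- lock (a joint): the lock lever, a steel stick with a round end on a small block on the right housing: 0 leaning towards the bar's open end (-x of the clamp), 1.0 rad leaning towards the stop (+x); it stays where it is left and counts as locked above 0.85
- lock_tip (a point): centre of the lock lever's round end, a ball 26 mm wide 50 mm from its hinge, which lies across the clamp (along its y) at x = -78, y = -140 mm of the clamp and 58 mm over the table; the lever leans 0.5 rad to -x when open and 0.5 rad to +x when locked
- saline: bystander: plastic bottle 56 mm wide, 150 mm high; origin under its centre
- cup: bystander: steel cup 68 mm wide, 60 mm high; origin under its centre
- jar: bystander: glass jar 64 mm wide, 80 mm high; origin under its centre
- block: bystander: wooden block 90 x 50 x 30 mm; origin under its centre
- driver: bystander: black-handled screwdriver lying on the table
- forceps: bystander: steel forceps 135 mm long, lying on the table
Things that resemble listed ones, but are neither listed nor needed, are in the scene too. There is more than one size of the dish; the job needs the larger.

How it is judged:
By the outcome, as a careful person would: the job done as asked, in the order asked, and still so for the second after the job is handed in, with the robot touching nothing.
It also fails if it takes over 72 s, if anything falls off the work surface, if the arm or the gripper's body presses on something with over 40 N, if the wrist force passes 120 N, or if a joint passes its speed limit or range.

## Working session

There is one attempt and no reset: what is moved stays moved. The work goes in short steps, Python scripts to look and compute and a tool call to move; the robot and the scene stay as the last step left them, time stands still between calls to the robot, and variables do not carry over. Pictures are saved under pics/ and viewed, at most 10 in all, crops included, and the job is handed in when it is done.

Besides the shell and the picture viewer there is one more tool, called after "Request:" in YAML: its name, and indented under it one key for each argument. jog_arm: Moves the arm, as the interface text tells. Its arguments: {"type":"object","properties":{"moves":{"type":"array","items":{"type":"array","items":{"type":"array","items":{"type":"number"}}}},"squeeze":{"type":"number"}},"required":["moves"]}

```bash
mkdir -p pics; ls; cat > h.py <<'E'
import numpy as np, cv2
from workcell import status, vision, workorder
from scipy.spatial.transform import Rotation as R
def cam(n):
    p=vision.camera_params(n); K=np.array(p["camera_matrix"])
    if "T" in p: return K,np.array(p["T"])
    s=status.state(); T=np.eye(4); T[:3,:3]=R.from_quat(s["tcp_rot"]).as_matrix(); T[:3,3]=s["tcp_pos"]
    return K,T@np.array(p["tool_from_camera"])
def at_z(KT,rc,z):
    K,T=KT; d=T[:3,:3]@np.linalg.solve(K,[rc[1],rc[0],1]); return T[:3,3]+d*(z-T[2,3])/d[2]
def proj(KT,p):
    K,T=KT; q=K@(T[:3,:3].T@(np.array(p)-T[:3,3])); return q[:2]/q[2]
def snap(n,f):
    kt=cam(n); im=vision.read_camera(n); cv2.imwrite("pics/"+f,im[:,:,::-1]); return kt
E
python3 - <<'E'
from h import *
s=status.state(); print(s)
Z=dict(knob_l_grip=.068,knob_r_grip=.068,bar_mid=.021,pad_l=.021,pad_r=.021,board=.010,dish=.028,lock_tip=.102,clamp=0)
for c in ["scene","side"]:
    kt=snap(c,c+"0.png"); print(c,kt[1][:3,3].round(3))
    for n,z in Z.items():
        r=vision.landmark_of(n,c)
        print(n,[(np.round(d["position"]),round(d["score"],2),at_z(kt,d["position"],z)[:2].round(4)) for d in r[:3]])
E
```

```text
pics
{'time_s': 0.0, 'joints': array([ 1.15850495e+00,  5.28466209e-01,  1.43393717e+00, -2.75515027e-05,
        1.18139334e+00, -1.78494051e-01]), 'qd': array([-0.00039979, -0.00210836, -0.00040355,  0.00079024, -0.00212778,
       -0.00235419]), 'joint_efforts': array([ 9.54813804e-04, -4.42340469e+01, -1.78034002e+01, -2.33975534e-04,
        8.38750158e-03, -7.61449741e-06]), 'tcp_pos': array([0.14447187, 0.60731812, 0.23032251]), 'tcp_rot': array([ 1.16627326e-01,  9.93175137e-01, -1.05801108e-03, -3.08632355e-04]), 'wrist_force': array([ 0.69236297, -0.24404892,  0.36600919]), 'wrist_torque': array([-0.0006927 , -0.07207545, -0.0124657 ]), 'gripper_force': 0.0, 'width': 0.08521090593828584}
scene [ 1.136 -0.205  0.97 ]
knob_l_grip [(array([212., 319.]), 0.69, array([0.6499, 0.1243]))]
knob_r_grip [(array([233., 212.]), 0.57, array([ 0.6242, -0.1618]))]
bar_mid [(array([200., 262.]), 0.68, array([0.536 , 0.0039])), (array([279., 127.]), 0.52, array([ 0.6615, -0.3978]))]
pad_l [(array([201., 291.]), 0.54, array([0.5649, 0.0812])), (array([214., 233.]), 0.54, array([ 0.5571, -0.0
[... 558 characters left out ...]
296.]), 0.75, array([ 0.6385, -0.153 ]))]
bar_mid [(array([222., 249.]), 0.82, array([ 0.5414, -0.022 ])), (array([132., 205.]), 0.63, array([0.4977, 0.4275]))]
pad_l [(array([240., 263.]), 0.45, array([ 0.5611, -0.0979])), (array([199., 250.]), 0.42, array([0.5682, 0.0643]))]
pad_r [(array([240., 263.]), 0.45, array([ 0.5611, -0.0979])), (array([199., 250.]), 0.42, array([0.5682, 0.0643]))]
board [(array([211., 279.]), 0.79, array([0.6448, 0.0029]))]
dish [(array([218., 286.]), 0.73, array([ 0.6521, -0.0409]))]
lock_tip [(array([241., 248.]), 0.61, array([ 0.5005, -0.1477])), (array([170., 272.]), 0.39, array([0.6453, 0.095 ]))]
clamp [(array([218., 275.]), 0.67, array([ 0.6265, -0.012 ]))]
```

View pics/scene0.png

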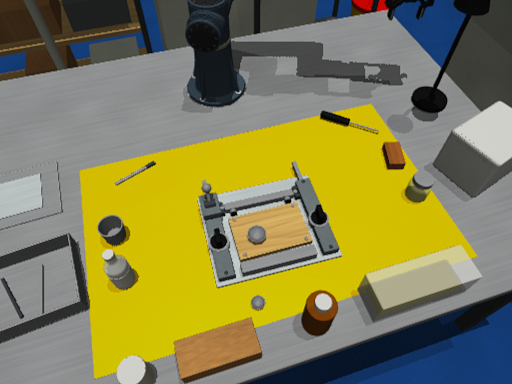

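View pics/side0.png

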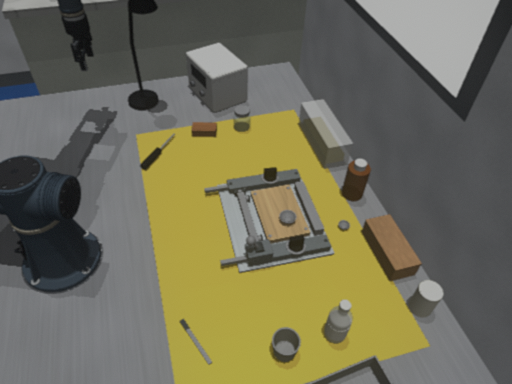

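Clamp near (0.61, -0.01), yaw about -4°. In the scene picture the knobs are at about (319,214) and (218,240) and the lever at (206,187); the dish on the board is at (257,235). The smaller look-alike dish is at (258,302).

```bash
python3 - <<'E'
from h import *
p=vision.camera_params("wrist"); print(p)
E
```

```text
{'camera_matrix': array([[299.50621318,   0.        , 255.59917665],
       [  0.        , 299.50621318, 190.19834595],
       [  0.        ,   0.        ,   1.        ]]), 'tool_from_camera': array([[-3.64046758e-04, -9.56658819e-01, -2.91210872e-01,
         7.54124036e-02],
       [ 9.99999914e-01, -4.05922330e-04,  8.33844215e-05,
        -1.51006185e-04],
       [-1.97979438e-04, -2.91210817e-01,  9.56658884e-01,
        -1.42675604e-01],
       [ 0.00000000e+00,  0.00000000e+00,  0.00000000e+00,
         1.00000000e+00]])}
```

Request:
jog_arm:
  moves:
    - [[100,-604,-346,-30,-9],[100,-604,-346,-30,-9],[100,-604,-346,-30,-9],[100,-604,-346,-30,-9],[100,-604,-346,-30,-9],[100,-604,-346,-30,-9],[100,-604,-346,-30,-9],[100,-604,-346,-30,-9],[100,-604,-346,-30,-9],[100,-604,-346,-30,-9],[100,-604,-346,-30,-9],[100,-604,-346,-30,-9]]

```text
time_s: 2.0
tcp_pos: [0.5091, 0.2654, 0.2531]
tcp_rot: [0.038, 0.999, 0.0, 0.0]
wrist_force: [0.8, 0.9, -0.3]
width: 0.0855
gripper_force: 0.0
```

Request:
jog_arm:
  moves:
    - [[100,-81,-270,-20,-8],[100,-81,-270,-20,-8],[100,-81,-270,-20,-8],[100,-81,-270,-20,-8],[100,-81,-270,-20,-8],[100,-81,-270,-20,-8],[100,-81,-270,-20,-8],[100,-81,-270,-20,-8],[100,-81,-270,-20,-8],[100,-81,-270,-20,-8]]

```text
time_s: 2.83
tcp_pos: [0.5674, -0.0081, 0.2726]
tcp_rot: [-0.031, 1.0, 0.0, -0.0]
wrist_force: [0.5, -0.3, 0.3]
width: 0.0855
gripper_force: 0.0
```

```bash
python3 - <<'E'
from h import *
s=status.state(); print(s["tcp_pos"],s["tcp_rot"],s["joints"],s["qd"].round(3))
Z=dict(knob_l_grip=.068,knob_r_grip=.068,bar_mid=.021,pad_l=.021,pad_r=.021,board=.010,dish=.028,lock_tip=.102)
kt=snap("wrist","w1.png")
for n,z in Z.items():
        r=vision.landmark_of(n,"wrist")
        print(n,[(np.round(d["position"]),round(d["score"],2),at_z(kt,d["position"],z)[:2].round(4)) for d in r[:3]])
im=cv2.imread("pics/w1.png"); cv2.imwrite("pics/w1b.png",cv2.resize(im,(768,576),interpolation=cv2.INTER_CUBIC))
E
```

```text
[ 0.56740701 -0.00809886  0.27257731] [-3.10365255e-02  9.99518089e-01  3.95235220e-04 -4.09250971e-04] [-2.11453024e-01  4.03769057e-01  1.52968996e+00  6.10282748e-04
  1.20911807e+00 -1.84454861e+00] [ 0.032 -0.005  0.014 -0.001 -0.001 -0.001]
knob_l_grip [(array([234., 359.]), 0.98, array([0.6469, 0.1285]))]
knob_r_grip [(array([214., 136.]), 0.56, array([ 0.6381, -0.1527]))]
bar_mid [(array([136., 258.]), 0.92, array([ 0.5377, -0.0066]))]
pad_l [(array([144., 196.]), 0.64, array([ 0.5535, -0.0874])), (array([162., 315.]), 0.43, array([0.5675, 0.0716]))]
pad_r [(array([144., 196.]), 0.64, array([ 0.5535, -0.0874])), (array([162., 315.]), 0.43, array([0.5675, 0.0716]))]
board [(array([207., 249.]), 0.69, array([ 0.6402, -0.0126]))]
dish [(array([216., 221.]), 0.93, array([ 0.6492, -0.0509])), (array([302., 191.]), 0.8, array([ 0.7937, -0.0918]))]
lock_tip [(array([106., 121.]), 0.97, array([ 0.5072, -0.1474]))]
```

View pics/w1b.png

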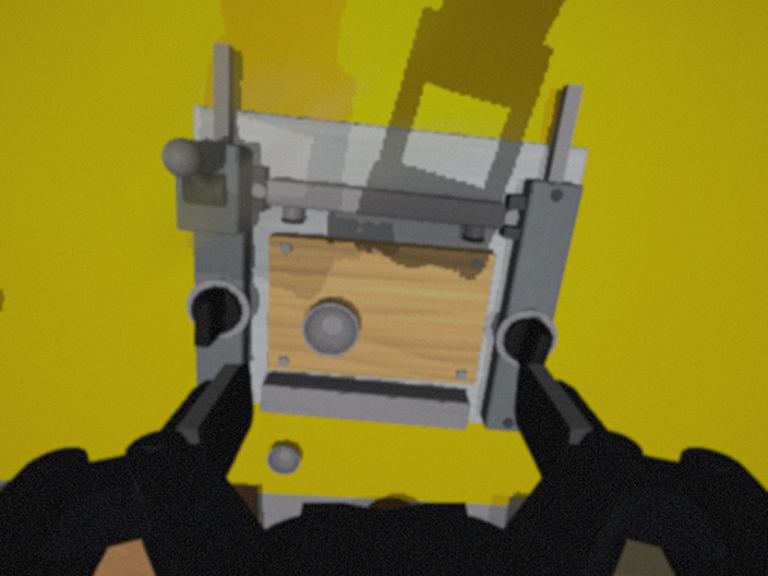

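The wrist picture (scaled x1.5) shows the clamp turned a few degrees clockwise: discs at (218,308) and (527,338), bed front corners (194,108) and (585,150), lever ball (182,156) leaning towards the robot.

```bash
python3 - <<'E'
from h import *
kt=cam("wrist")
P=lambda u,v,z: at_z(kt,((v+.5)/1.5-.5,(u+.5)/1.5-.5),z)[:2].round(4)
for n,a in dict(bedR=(194,108,.01),bedL=(585,150,.01),discR=(219,309,.045),discL=(527,338,.045),stopR=(264,400,.01),boardfl=(270,236,.028),boardfr=(494,251,.028),boardrl=(270,371,.028),boardrr=(477,383,.028),ball=(182,156,.102),hLi=(527,182,.036),hLo=(582,186,.036)).items(): print(n,P(*a))
im=cv2.imread("pics/w1.png")
a=cv2.resize(im[180:250,110:180],(400,400),interpolation=cv2.INTER_CUBIC);b=cv2.resize(im[195:265,320:390],(400,400),interpolation=cv2.INTER_CUBIC)
o=np.hstack([a,b]); o=np.clip(o.astype(float)*2.2,0,255).astype('uint8'); cv2.imwrite("pics/k.png",o)
E
```

```text
bedR [ 0.4699 -0.1736]
bedL [0.4824 0.1616]
discR [ 0.6356 -0.1475]
discL [0.6458 0.126 ]
stopR [ 0.7455 -0.1186]
boardfl [ 0.5714 -0.1065]
boardfr [0.5723 0.0903]
boardrl [ 0.7024 -0.1077]
boardrr [0.7026 0.0915]
ball [ 0.5057 -0.1468]
hLi [0.5111 0.1075]
hLo [0.5114 0.1535]
```

View pics/k.png

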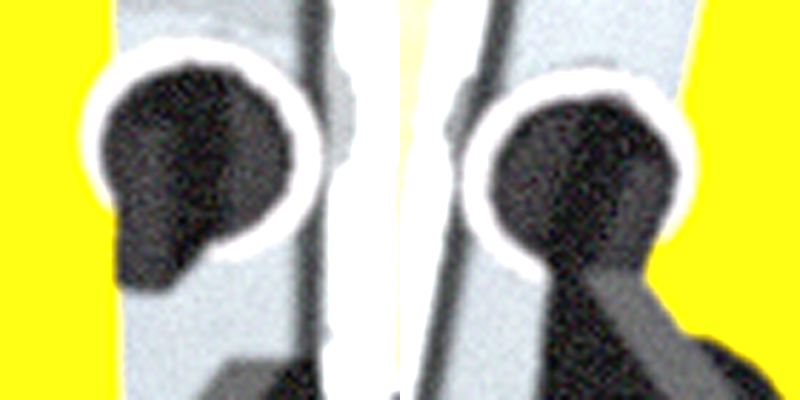

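Request:
jog_arm:
  moves:
    - [[100,-89,131,150,9.5],[100,-89,131,150,9.5],[100,-89,131,150,9.5],[100,-89,131,150,9.5],[100,-89,131,150,9.5],[100,-89,131,150,9.5],[100,-89,131,150,9.5],[100,-89,131,150,9.5]]

```text
time_s: 3.95
tcp_pos: [0.6481, 0.1281, 0.1225]
tcp_rot: [0.051, 0.999, -0.0, -0.001]
wrist_force: [0.2, 0.5, 0.1]
width: 0.0858
gripper_force: 0.0
```

```bash
python3 - <<'E'
from h import *
s=status.state(); print(s["tcp_pos"],s["tcp_rot"],s["qd"].round(3))
kt=snap("wrist","w2.png")
r=vision.landmark_of("knob_l_grip","wrist"); print([(d["position"],d["score"],at_z(kt,d["position"],.068)[:2].round(4)) for d in r[:3]])
print("tcp proj",proj(kt,s["tcp_pos"]-[0,0,s["tcp_pos"][2]-.068]))
im=cv2.imread("pics/w2.png"); c=im[150:384,140:370]; cv2.imwrite("pics/w2b.png",np.clip(cv2.resize(c,None,fx=2.5,fy=2.5,interpolation=cv2.INTER_CUBIC)*2.,0,255))
E
```

```text
[0.64811163 0.12812336 0.12251574] [ 5.07898932e-02  9.98709164e-01 -3.47612234e-04 -5.22022437e-04] [-0.027 -0.044 -0.004 -0.002 -0.002  0.002]
[([214.7, 253.9], 0.72, array([0.6506, 0.1266]))]
tcp proj [255.6451509  211.21075422][ WARN:0@0.771] global loadsave.cpp:1063 imwrite_ Unsupported depth image for selected encoder is fallbacked to CV_8U.
```

View pics/w2b.png

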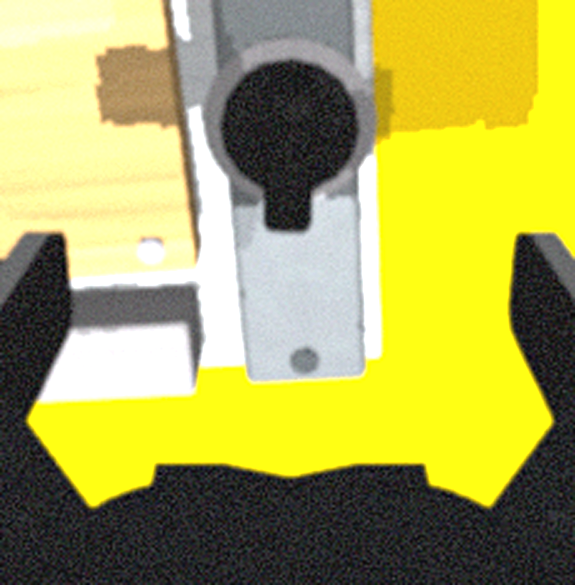

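The left knob's grip bar is at about (288,160) in the crop, its edges parallel to the tool's axis, so the tool yaw already matches; the centre is about 2 mm further ahead.

Request:
jog_arm:
  moves:
    - [[50,-2,-0.5,30,0],[45,-2,-0.5,60,0],[45,-2,-0.5,71,0],[45,-2,-0.5,71,0],[0,-2,-0.5,71,0],[0,-2,-0.5,71,0],[0,-2,-0.5,71,0],[0,-2,-0.5,71,0],[0,-2,-0.5,71,0]]
  squeeze: 80

```text
time_s: 4.8
tcp_pos: [0.6519, 0.1275, 0.0542]
tcp_rot: [0.051, 0.999, 0.0, 0.002]
wrist_force: [-0.7, 0.8, 7.0]
width: 0.012
gripper_force: 79.6
```

```bash
cat > st.py <<'E'
from h import *
s=status.state(); q=s["tcp_rot"]
print("t",s["time_s"],"pos",np.round(s["tcp_pos"],4),"yaw",round(np.degrees(np.arctan2(-2*q[0]*q[1],1-2*q[0]**2)),2),"F",s["wrist_force"].round(1),"T",s["wrist_torque"].round(3),"w",round(s["width"],4),s["gripper_force"],"j6",s["joints"][5].round(3),"tau6",s["joint_efforts"][5].round(3),"qd6",s["qd"][5].round(3))
E
python3 st.py
```

```text
t 4.8 pos [0.6519 0.1275 0.0542] yaw -5.9 F [-0.7  0.8  7. ] T [-0.123  0.132 -0.138] w 0.012 79.61761951446533 j6 -1.443 tau6 -0.142 qd6 -0.001
```

Request:
jog_arm:
  moves:
    - [[0,0,0,-3,7],[0,0,0,-3,14],[0,0,0,-3,21],[0,0,0,-3,28]]

```text
time_s: 5.13
tcp_pos: [0.6515, 0.1268, 0.0543]
tcp_rot: [0.293, 0.956, -0.0, 0.002]
wrist_force: [2.9, -0.2, -6.0]
width: 0.0124
gripper_force: 80.1
```

```bash
python3 st.py
```

```text
t 5.1333 pos [0.6515 0.1268 0.0543] yaw -34.1 F [ 2.9 -0.2 -6. ] T [-0.212 -0.454  0.306] w 0.0124 80.06563782691956 j6 -0.949 tau6 -0.629 qd6 1.451
```

Request:
jog_arm:
  moves:
    - [[50,0,0,0,28],[50,0,0,0,28],[50,0,0,-35,28],[50,-148,-238,-68,0],[50,-148,-238,-68,0],[50,-148,-238,-68,0],[50,-148,-238,-68,0],[50,-148,-238,-68,0],[50,-148,-238,-68,0],[50,-148,-238,-68,0],[50,-148,-238,-68,0],[50,-148,-238,-68,0]]

```text
time_s: 6.13
tcp_pos: [0.6408, -0.1556, 0.1238]
tcp_rot: [0.293, 0.956, -0.0, 0.001]
wrist_force: [-0.8, 0.1, -0.4]
width: 0.0425
gripper_force: 0.0
```

```bash
python3 st.py; python3 - <<'E'
from h import *
kt=snap("wrist","w3.png"); s=status.state()
r=vision.landmark_of("knob_r_grip","wrist"); print([(d["position"],d["score"],at_z(kt,d["position"],.068)[:2].round(4)) for d in r[:3]])
im=cv2.imread("pics/w3.png"); c=im[150:384,140:370]; cv2.imwrite("pics/w3b.png",np.clip(cv2.resize(c,None,fx=2.5,fy=2.5,interpolation=cv2.INTER_CUBIC)*2.,0,255).astype('uint8'))
E
```

```text
t 6.1333 pos [ 0.6408 -0.1556  0.1238] yaw -34.12 F [-0.8  0.1 -0.4] T [0.015 0.031 0.067] w 0.0425 0.0 j6 -1.383 tau6 -0.033 qd6 0.005
[([203.4, 257.5], 0.89, array([ 0.6371, -0.1521])), ([320.0, 70.5], 0.44, array([ 0.635 , -0.3309]))]
```

View pics/w3b.png

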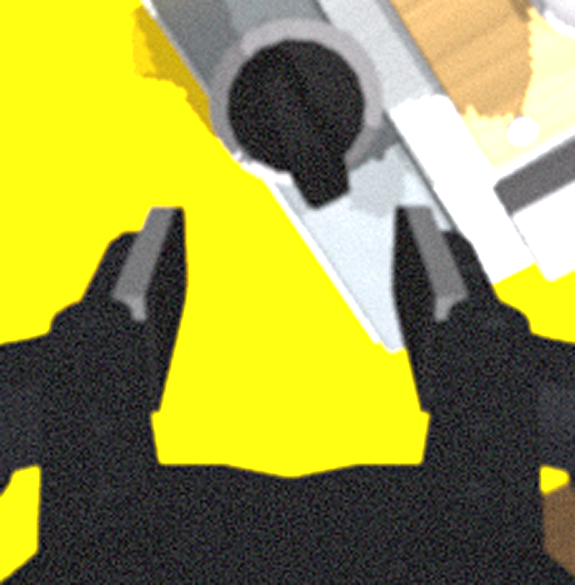

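The right knob's bar runs from (280,90) to (328,200) in the crop, about 25° counter-clockwise of the tool, so its yaw is about -8.5°.

Request:
jog_arm:
  moves:
    - [[50,2.5,2,20,-7],[50,2.5,2,30,-14],[50,2.5,2,30,-21],[50,2.5,2,40,-26],[50,2.5,2,70,-26],[50,2.5,2,70,-26],[0,2.5,2,70,-26],[0,2.5,2,70,-26],[0,2.5,2,70,-26],[0,2.5,2,69,-26]]

```text
time_s: 7.07
tcp_pos: [0.6391, -0.1519, 0.0536]
tcp_rot: [0.067, 0.998, -0.002, -0.0]
wrist_force: [0.4, -7.1, -15.6]
width: 0.0125
gripper_force: 78.2
```

```bash
python3 st.py
```

```text
t 7.0667 pos [ 0.6391 -0.1519  0.0536] yaw -7.72 F [  0.4  -7.1 -15.6] T [-1.219 -0.243  0.338] w 0.0125 78.24383854866028 j6 -1.834 tau6 0.322 qd6 -0.001
```

Request:
jog_arm:
  moves:
    - [[0,0,-1,1,7],[0,0,-1,1,14],[0,0,-1,1,21],[0,0,-1,1,28],[0,0,-1,1,35],[0,0,-1,1,42]]

```text
time_s: 7.57
tcp_pos: [0.6391, -0.1519, 0.0535]
tcp_rot: [0.423, 0.906, -0.001, 0.001]
wrist_force: [-1.9, -4.3, -4.9]
width: 0.0124
gripper_force: 79.8
```

```bash
python3 st.py
```

```text
t 7.5667 pos [ 0.6391 -0.1519  0.0535] yaw -50.09 F [-1.9 -4.3 -4.9] T [-0.74   0.108  0.337] w 0.0124 79.84768509864807 j6 -1.096 tau6 -0.629 qd6 1.452
```

Request:
jog_arm:
  moves:
    - [[50,0,0,0,0],[50,0,0,0,0],[50,0,0,-35,0],[50,206,189,-70,0],[50,206,189,-70,0],[50,206,189,-70,0],[50,206,189,-70,0],[50,206,189,-70,0],[50,206,189,-70,0],[50,206,189,-70,0],[50,206,189,-70,0],[50,206,189,-70,0]]

```text
time_s: 8.57
tcp_pos: [0.6516, 0.1315, 0.1244]
tcp_rot: [0.419, 0.908, 0.001, 0.001]
wrist_force: [0.4, -0.7, 0.2]
width: 0.0426
gripper_force: 0.0
```

```bash
python3 st.py; python3 - <<'E'
from h import *
kt=snap("wrist","w4.png"); s=status.state()
r=vision.landmark_of("knob_l_grip","wrist"); print([(d["position"],d["score"],at_z(kt,d["position"],.068)[:2].round(4)) for d in r[:3]])
im=cv2.imread("pics/w4.png"); c=im[150:384,140:370]; cv2.imwrite("pics/w4b.png",np.clip(cv2.resize(c,None,fx=2.5,fy=2.5,interpolation=cv2.INTER_CUBIC)*2.,0,255).astype('uint8'))
E
```

```text
t 8.5667 pos [0.6516 0.1315 0.1244] yaw -49.52 F [ 0.4 -0.7  0.2] T [-0.062  0.049 -0.008] w 0.0426 0.0 j6 -0.675 tau6 0.026 qd6 0.006
[([213.0, 250.3], 0.73, array([0.6499, 0.1267]))]
```

View pics/w4b.png

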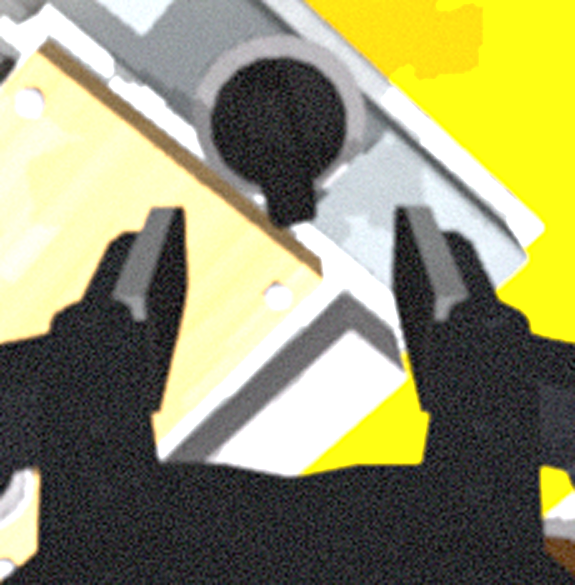

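Request:
jog_arm:
  moves:
    - [[50,-3,-3,33,-7],[50,-3,-3,69,-8],[50,-3,-3,70,-8],[0,-3,-3,70,-8],[0,-3,-3,70,-8],[0,-3,-3,70,-8],[0,-3,-3,70,-8],[0,-3,-3,70,-1],[0,-3,-3,70,6],[0,-3,-3,70,13],[0,-3,-3,70,20]]

```text
time_s: 9.58
tcp_pos: [0.6518, 0.1241, 0.0544]
tcp_rot: [0.575, 0.818, 0.0, 0.001]
wrist_force: [-0.4, 1.5, -5.3]
width: 0.0122
gripper_force: 81.5
```

```bash
python3 st.py
```

```text
t 9.5833 pos [0.6518 0.1241 0.0544] yaw -70.16 F [-0.4  1.5 -5.3] T [-0.073 -0.108  0.343] w 0.0122 81.52630090713501 j6 -0.325 tau6 -0.605 qd6 1.451
```

Request:
jog_arm:
  moves:
    - [[50,0,0,0,0],[50,0,0,0,0],[50,0,0,-40,0],[50,-256,-105,-46,-20],[50,-256,-105,-46,-20],[50,-256,-105,-46,-20],[50,-256,-105,-46,-20],[50,-256,-105,-46,-20],[50,-256,-105,-46,-20],[50,-256,-105,-46,-20],[50,-256,-105,-46,-20],[50,-256,-105,-46,-20]]

```text
time_s: 10.58
tcp_pos: [0.6409, -0.1549, 0.1005]
tcp_rot: [0.423, 0.906, 0.0, 0.002]
wrist_force: [0.4, -0.3, 0.6]
width: 0.0427
gripper_force: 0.0
```

```bash
python3 st.py
```

```text
t 10.5833 pos [ 0.6409 -0.1549  0.1005] yaw -50.02 F [ 0.4 -0.3  0.6] T [ 0.015 -0.034 -0.027] w 0.0427 0.0 j6 -1.104 tau6 -0.035 qd6 0.012
```

Request:
jog_arm:
  moves:
    - [[50,2,1,35,0],[50,2,1,47,0],[0,2,1,47,0],[0,2,1,47,0],[0,2,1,47,0],[0,2,1,47,0],[0,2,1,47,7],[0,2,1,47,14],[0,2,1,47,21],[0,2,1,47,28],[0,2,1,47,35],[0,2,1,47,40]]

```text
time_s: 11.58
tcp_pos: [0.6392, -0.1491, 0.0517]
tcp_rot: [0.707, 0.707, -0.001, -0.001]
wrist_force: [-0.3, -0.2, -6.6]
width: 0.0123
gripper_force: 78.8
```

```bash
python3 st.py;  python3 - <<'E'
from h import *
for c,ns in dict(scene=("bar_mid","board","pad_l"),side=("bar_mid","board","pad_l")).items():
    kt=snap(c,c+"1.png")
    for n in ns:
        z=.01 if n=="board" else .021
        print(c,n,[(np.round(d["position"]),round(d["score"],2),at_z(kt,d["position"],z)[:2].round(4)) for d in vision.landmark_of(n,c)[:3]])
E
```

```text
t 11.5833 pos [ 0.6392 -0.1491  0.0517] yaw -90.03 F [-0.3 -0.2 -6.6] T [-0.049 -0.087  0.351] w 0.0123 78.79047274589539 j6 -0.398 tau6 -0.155 qd6 0.999
scene bar_mid [(array([207., 262.]), 0.68, array([ 0.5603, -0.0043]))]
scene board [(array([236., 271.]), 0.62, array([ 0.6485, -0.0069])), (array([204., 261.]), 0.38, array([ 0.5432, -0.0019]))]
scene pad_l [(array([219., 234.]), 0.61, array([ 0.5751, -0.0916])), (array([121., 347.]), 0.55, array([0.3197, 0.3727])), (array([207., 290.]), 0.38, array([0.582 , 0.0706]))]
side bar_mid [(array([217., 253.]), 0.71, array([ 0.5568, -0.0064])), (array([133., 204.]), 0.24, array([0.4956, 0.4191])), (array([214., 281.]), 0.23, array([ 0.6431, -0.0162]))]
side board [(array([214., 280.]), 0.93, array([ 0.6442, -0.0087]))]
side pad_l [(array([200., 256.]), 0.48, array([0.5846, 0.0578])), (array([237., 267.]), 0.42, array([ 0.5766, -0.089 ]))]
```

Request:
jog_arm:
  moves:
    - [[50,0,0,0,0],[50,0,0,0,0],[50,0,0,-40,0],[50,277,12,-47,-20],[50,277,12,-47,-20],[50,277,12,-47,-20],[50,277,12,-47,-20],[50,277,12,-47,-20],[50,277,12,-47,-20],[50,277,12,-47,-20],[50,277,12,-47,-20],[50,277,12,-47,-20]]

```text
time_s: 12.98
tcp_pos: [0.6526, 0.1291, 0.1003]
tcp_rot: [0.571, 0.821, 0.001, 0.002]
wrist_force: [0.1, -1.1, -0.4]
width: 0.0423
gripper_force: 0.0
```

```bash
python3 st.py
```

```text
t 12.9833 pos [0.6526 0.1291 0.1003] yaw -69.64 F [ 0.1 -1.1 -0.4] T [-0.001 -0.017 -0.041] w 0.0423 0.0 j6 -0.327 tau6 0.027 qd6 -0.003
```

Request:
jog_arm:
  moves:
    - [[50,-1,-1,35,0],[50,-1,-1,47,0],[0,-1,-1,47,0],[0,-1,-1,47,0],[0,-1,-1,47,0],[0,-1,-1,47,0],[0,-1,-1,47,7],[0,-1,-1,47,14],[0,-1,-1,47,21]]

```text
time_s: 13.73
tcp_pos: [0.6503, 0.1246, 0.0521]
tcp_rot: [0.714, 0.7, -0.001, 0.0]
wrist_force: [-0.5, -1.1, -4.4]
width: 0.0126
gripper_force: 79.5
```

```bash
python3 st.py
```

```text
t 13.7333 pos [0.6503 0.1246 0.0521] yaw -91.12 F [-0.5 -1.1 -4.4] T [-0.4    0.125  0.336] w 0.0126 79.51377153396606 j6 0.043 tau6 -0.605 qd6 1.451
```

Request:
jog_arm:
  moves:
    - [[0,0,0,0,7]]

```text
time_s: 13.82
tcp_pos: [0.6499, 0.1246, 0.0521]
tcp_rot: [0.755, 0.655, -0.001, 0.0]
wrist_force: [-0.4, -1.9, -3.0]
width: 0.0127
gripper_force: 79.6
```

```bash
python3 st.py
```

```text
t 13.8167 pos [0.6499 0.1246 0.0521] yaw -98.12 F [-0.4 -1.9 -3. ] T [-0.322  0.257  0.36 ] w 0.0127 79.58949565887451 j6 0.165 tau6 -0.601 qd6 1.451
```

Request:
jog_arm:
  moves:
    - [[0,0,0,0,7]]

```text
time_s: 13.9
tcp_pos: [0.6496, 0.1247, 0.0521]
tcp_rot: [0.794, 0.608, -0.002, -0.0]
wrist_force: [-2.4, -2.2, -3.6]
width: 0.0125
gripper_force: 79.7
```

```bash
python3 st.py
```

```text
t 13.9 pos [0.6496 0.1247 0.0521] yaw -105.12 F [-2.4 -2.2 -3.6] T [-0.292  0.379  0.398] w 0.0125 79.68504667282104 j6 0.287 tau6 -0.583 qd6 1.45
```

Request:
jog_arm:
  moves:
    - [[50,0,0,0,0],[50,0,0,0,0],[50,0,0,-40,0],[50,-270,62,-47,-15],[50,-270,62,-47,-15],[50,-270,62,-47,-15],[50,-270,62,-47,-15],[50,-270,62,-47,-15],[50,-270,62,-47,-15],[50,-270,62,-47,-15],[50,-270,62,-47,-15],[50,-270,62,-47,-15]]

```text
time_s: 14.9
tcp_pos: [0.6419, -0.1535, 0.1]
tcp_rot: [0.707, 0.707, 0.001, 0.001]
wrist_force: [-0.6, 0.6, -0.2]
width: 0.0426
gripper_force: 0.0
```

```bash
python3 st.py
```

```text
t 14.9 pos [ 0.6419 -0.1535  0.1   ] yaw -90.0 F [-0.6  0.6 -0.2] T [0.031 0.012 0.023] w 0.0426 0.0 j6 -0.404 tau6 -0.035 qd6 0.014
```

Request:
jog_arm:
  moves:
    - [[50,1,-2,35,0],[50,1,-2,47,0],[0,1,-2,47,0],[0,1,-2,47,0],[0,1,-2,47,0],[0,1,-2,47,0],[0,1,-2,47,7],[0,1,-2,47,14]]

```text
time_s: 15.57
tcp_pos: [0.6398, -0.1488, 0.0521]
tcp_rot: [0.789, 0.615, 0.001, 0.0]
wrist_force: [1.6, 2.7, -5.5]
width: 0.0124
gripper_force: 78.6
```

```bash
python3 st.py
```

```text
t 15.5667 pos [ 0.6398 -0.1488  0.0521] yaw -104.09 F [ 1.6  2.7 -5.5] T [ 0.561 -0.452  0.409] w 0.0124 78.58020544052124 j6 -0.154 tau6 -0.612 qd6 1.459
```

Request:
jog_arm:
  moves:
    - [[0,0,0,0,7]]

```text
time_s: 15.65
tcp_pos: [0.6402, -0.1489, 0.0521]
tcp_rot: [0.825, 0.566, 0.001, 0.001]
wrist_force: [2.8, 3.5, -5.9]
width: 0.0124
gripper_force: 78.5
```

```bash
python3 st.py
```

```text
t 15.65 pos [ 0.6402 -0.1489  0.0521] yaw -111.09 F [ 2.8  3.5 -5.9] T [ 0.498 -0.481  0.464] w 0.0124 78.53231549263 j6 -0.032 tau6 -0.498 qd6 1.449
```

Request:
jog_arm:
  moves:
    - [[50,0,0,0,0],[50,0,0,0,0],[50,0,0,-40,0],[50,261,-89,-47,-6],[50,261,-89,-47,-6],[50,261,-89,-47,-6],[50,261,-89,-47,-6],[50,261,-89,-47,-6],[50,261,-89,-47,-6],[50,261,-89,-47,-6],[50,261,-89,-47,-6],[50,261,-89,-47,-6]]

```text
time_s: 16.65
tcp_pos: [0.6496, 0.1272, 0.1]
tcp_rot: [0.791, 0.612, 0.001, 0.001]
wrist_force: [-0.1, -0.6, -0.6]
width: 0.0424
gripper_force: 0.0
```

```bash
python3 st.py
```

```text
t 16.65 pos [0.6496 0.1272 0.1   ] yaw -104.57 F [-0.1 -0.6 -0.6] T [-0.005 -0.023 -0.002] w 0.0424 0.0 j6 0.28 tau6 0.02 qd6 0.004
```

Request:
jog_arm:
  moves:
    - [[50,0,1,35,0],[50,0,1,47,0],[0,0,1,47,0],[0,0,1,47,0],[0,0,1,47,0],[0,0,1,47,0],[0,0,1,47,6]]

```text
time_s: 17.23
tcp_pos: [0.6493, 0.1241, 0.052]
tcp_rot: [0.824, 0.567, -0.001, 0.0]
wrist_force: [-2.1, -2.0, -4.1]
width: 0.0121
gripper_force: 79.5
```

```bash
python3 st.py
```

```text
t 17.2333 pos [0.6493 0.1241 0.052 ] yaw -110.89 F [-2.1 -2.  -4.1] T [-0.341  0.303  0.472] w 0.0121 79.50721621513367 j6 0.387 tau6 -0.837 qd6 1.34
```

Request:
jog_arm:
  moves:
    - [[0,0,0,0,2.5]]

```text
time_s: 17.32
tcp_pos: [0.6491, 0.1242, 0.052]
tcp_rot: [0.836, 0.549, -0.001, 0.0]
wrist_force: [-1.5, -1.7, -3.3]
width: 0.0121
gripper_force: 79.5
```

```bash
python3 st.py; python3 - <<'E'
from h import *
for c in ("scene","side"):
    kt=snap(c,c+"2.png")
    for n,z in dict(bar_mid=.021,board=.01,dish=.028,pad_l=.021,lock_tip=.102).items():
        print(c,n,[(np.round(d["position"]),round(d["score"],2),at_z(kt,d["position"],z)[:2].round(4)) for d in vision.landmark_of(n,c)[:2]])
a=cv2.imread("pics/scene2.png")[165:295,180:350]
cv2.imwrite("pics/s2b.png",cv2.resize(a,None,fx=4.4,fy=4.4,interpolation=cv2.INTER_CUBIC))
E
```

```text
t 17.3167 pos [0.6491 0.1242 0.052 ] yaw -113.47 F [-1.5 -1.7 -3.3] T [-0.397  0.291  0.505] w 0.0121 79.52754020690918 j6 0.432 tau6 0.415 qd6 0.461
scene bar_mid [(array([208., 261.]), 0.55, array([ 0.5613, -0.0079]))]
scene board [(array([240., 270.]), 0.95, array([ 0.6591, -0.0154]))]
scene dish [(array([241., 257.]), 0.58, array([ 0.6627, -0.0517])), (array([301., 258.]), 0.53, array([ 0.8179, -0.0993]))]
scene pad_l [(array([208., 289.]), 0.52, array([0.5874, 0.0677])), (array([221., 234.]), 0.48, array([ 0.579 , -0.0921]))]
scene lock_tip [(array([189., 205.]), 0.5, array([ 0.5075, -0.1512])), (array([221., 234.]), 0.4, array([ 0.6275, -0.1026]))]
side bar_mid [(array([217., 256.]), 0.68, array([ 0.5672, -0.0087]))]
side board [(array([212., 280.]), 0.62, array([0.6477, 0.    ]))]
side dish [(array([219., 288.]), 0.59, array([ 0.6566, -0.0481])), (array([229., 341.]), 0.38, array([ 0.7943, -0.1222]))]
side pad_l [(array([194., 260.]), 0.51, array([0.6052, 0.0784])), (array([238., 272.]), 0.39, array([ 0.5887, -0.0963]))]
side lock_tip [(array([241., 249.]), 0.38, array([ 0.5035, -0.1478]))]
```

View pics/s2b.png

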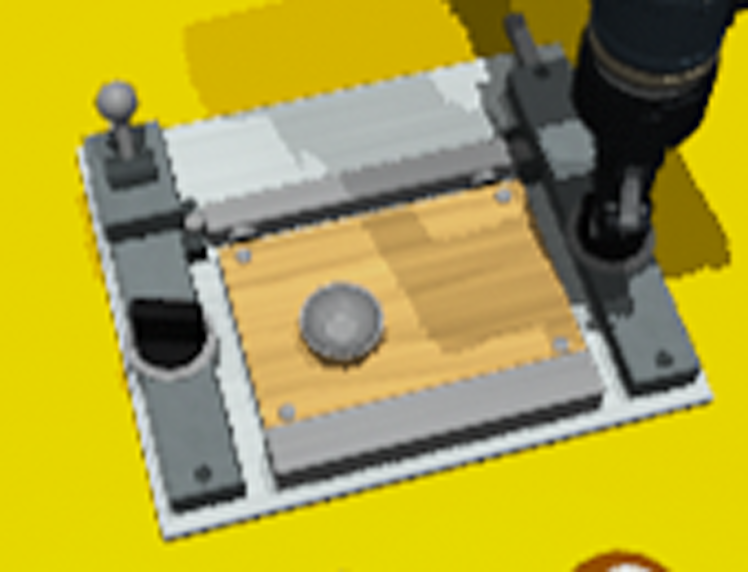

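The picture shows the board flush against the rear stop, the bar square, the dish still on the board. The left pad is at about 11 N and the right at about 8-9 N, so the right needs a small touch-up.

Request:
jog_arm:
  moves:
    - [[50,0,0,0,0],[50,0,0,0,0],[50,0,0,-40,0],[50,-257,102,-47,-2.4],[50,-257,102,-47,-2.4],[50,-257,102,-47,-2.4],[50,-257,102,-47,-2.4],[50,-257,102,-47,-2.4],[50,-257,102,-47,-2.4],[50,-257,102,-47,-2.4],[50,-257,102,-47,-2.4],[50,-257,102,-47,-2.4]]

```text
time_s: 18.92
tcp_pos: [0.6431, -0.1533, 0.1]
tcp_rot: [0.825, 0.565, 0.002, 0.001]
wrist_force: [-0.6, 0.4, -0.6]
width: 0.0429
gripper_force: 0.0
```

```bash
python3 st.py
```

```text
t 18.9167 pos [ 0.6431 -0.1533  0.1   ] yaw -111.2 F [-0.6  0.4 -0.6] T [0.018 0.01  0.032] w 0.0429 0.0 j6 -0.034 tau6 -0.027 qd6 0.005
```

Request:
jog_arm:
  moves:
    - [[50,0,-3,35,0],[50,0,-3,47,0],[0,0,-3,47,0],[0,0,-3,47,0],[0,0,-3,47,0],[0,0,-3,47,0],[0,0,-3,47,2.5]]

```text
time_s: 19.5
tcp_pos: [0.6402, -0.1491, 0.0521]
tcp_rot: [0.836, 0.549, 0.001, 0.001]
wrist_force: [4.6, 2.3, -6.0]
width: 0.0128
gripper_force: 79.3
```

```bash
python3 st.py
```

```text
t 19.5 pos [ 0.6402 -0.1491  0.0521] yaw -113.43 F [ 4.6  2.3 -6. ] T [ 0.436 -0.614  0.478] w 0.0128 79.28531527519226 j6 0.009 tau6 -0.035 qd6 0.553
```

Request:
jog_arm:
  moves:
    - [[0,0,0,0,2]]

```text
time_s: 19.58
tcp_pos: [0.6403, -0.1491, 0.0521]
tcp_rot: [0.846, 0.534, 0.001, 0.001]
wrist_force: [4.5, 1.7, -7.0]
width: 0.0123
gripper_force: 79.3
```

```bash
python3 st.py
```

```text
t 19.5833 pos [ 0.6403 -0.1491  0.0521] yaw -115.47 F [ 4.5  1.7 -7. ] T [ 0.459 -0.628  0.496] w 0.0123 79.29905891418457 j6 0.045 tau6 0.256 qd6 0.407
```

Request:
jog_arm:
  moves:
    - [[50,0,0,0,0],[50,0,0,0,0],[50,0,0,-40,0],[50,0,0,-75,0],[0,0,0,-95,0],[0,-66,-162,-95,-23],[0,-66,-162,-95,-23],[0,-66,-162,-95,-23],[0,-66,-162,-95,-23],[0,-66,-162,-95,-23],[0,-66,-162,-95,-23],[0,-66,-162,-95,-23]]

```text
time_s: 20.58
tcp_pos: [0.4653, -0.1408, 0.148]
tcp_rot: [0.723, 0.691, 0.0, 0.002]
wrist_force: [1.2, -0.5, 1.4]
width: -0.0002
gripper_force: 0.0
```

```bash
python3 st.py
```

```text
t 20.5833 pos [ 0.4653 -0.1408  0.148 ] yaw -92.54 F [ 1.2 -0.5  1.4] T [-0.017 -0.021 -0.003] w -0.0002 0.0 j6 -0.48 tau6 -0.009 qd6 -0.0
```

Request:
jog_arm:
  moves:
    - [[0,-5,0,30,0],[0,-5,0,60,0],[0,-5,0,60,0],[0,-5,12,60,0],[0,-5,22,60,0],[0,-5,32,60,0],[0,-5,42,60,0],[0,-5,50,60,0],[0,-5,57,60,0],[0,-5,60,60,0]]

```text
time_s: 21.42
tcp_pos: [0.5258, -0.1478, 0.0872]
tcp_rot: [0.722, 0.692, 0.0, 0.001]
wrist_force: [-1.1, -0.8, -0.3]
width: 0.0002
gripper_force: 0.6
```

```bash
python3 st.py;  python3 - <<'E'
from h import *
for c in ("scene","side"):
    kt=snap(c,c+"3.png")
    print(c,[(np.round(d["position"]),round(d["score"],2),at_z(kt,d["position"],.102)[:2].round(4)) for d in vision.landmark_of("lock_tip",c)[:2]])
E
```

```text
t 21.4167 pos [ 0.5258 -0.1478  0.0872] yaw -92.47 F [-1.1 -0.8 -0.3] T [-0.124  0.209 -0.044] w 0.0002 0.6106233783066273 j6 -0.436 tau6 -0.003 qd6 0.022
scene [(array([201., 208.]), 0.46, array([ 0.5475, -0.1519]))]
side [(array([240., 266.]), 0.61, array([ 0.5498, -0.1555]))]
```

Request:
jog_arm:
  moves:
    - [[0,0,2,0,0],[0,0,4,0,0]]

```text
time_s: 21.78
tcp_pos: [0.5272, -0.1475, 0.0866]
tcp_rot: [0.722, 0.691, -0.0, -0.001]
wrist_force: [-2.2, -0.6, -1.1]
width: -0.0
gripper_force: 0.7
```

Request:
jog_arm:
  moves:
    - [[0,0,1.5,0,0],[0,0,2,0,0]]

```text
time_s: 21.95
tcp_pos: [0.5287, -0.1475, 0.0864]
tcp_rot: [0.722, 0.692, -0.001, -0.001]
wrist_force: [-4.2, -1.4, -0.1]
width: -0.0002
gripper_force: 1.9
```

Request:
jog_arm:
  moves:
    - [[0,0,2,0,0],[0,0,2,0,0]]

```text
time_s: 22.12
tcp_pos: [0.5289, -0.1474, 0.0864]
tcp_rot: [0.722, 0.692, -0.002, -0.003]
wrist_force: [-7.8, -1.7, 2.4]
width: -0.0
gripper_force: 3.7
```

```bash
python3 st.py;  python3 - <<'E'
from h import *
for c in ("scene","side"):
    kt=snap(c,c+"4.png")
    print(c,[(np.round(d["position"]),round(d["score"],2),at_z(kt,d["position"],.102)[:2].round(4)) for d in vision.landmark_of("lock_tip",c)[:2]])
E
```

```text
t 22.1167 pos [ 0.5289 -0.1474  0.0864] yaw -92.43 F [-7.8 -1.7  2.4] T [-0.278  1.12  -0.017] w -0.0 3.6899328231811523 j6 -0.43 tau6 -0.021 qd6 -0.002
scene [(array([202., 211.]), 0.42, array([ 0.5538, -0.1446]))]
side [(array([236., 270.]), 0.41, array([ 0.5628, -0.1442]))]
```

Request:
jog_arm:
  moves:
    - [[0,0,-15,0,0],[0,0,-30,0,0],[0,0,-40,-30,0],[0,0,-50,-70,0],[0,0,-50,-110,0],[0,0,-50,-130,0],[0,0,-50,-130,0]]

```text
time_s: 22.9
tcp_pos: [0.4857, -0.1475, 0.2222]
tcp_rot: [0.722, 0.691, 0.002, 0.007]
wrist_force: [1.3, 0.7, 0.3]
width: -0.0001
gripper_force: 0.0
```

```bash
python3 st.py;  python3 - <<'E'
from h import *
for c in ("scene","side"):
    kt=snap(c,c+"5.png")
    for n,z in dict(bar_mid=.021,board=.01,dish=.028,pad_l=.021,lock_tip=.102).items():
        print(c,n,[(np.round(d["position"]),round(d["score"],2),at_z(kt,d["position"],z)[:2].round(4)) for d in vision.landmark_of(n,c)[:2]])
a=cv2.imread("pics/side5.png")[150:290,190:350]
b=cv2.imread("pics/scene5.png")[165:295,180:350]
cv2.imwrite("pics/fin.png",np.hstack([cv2.resize(a,(400,350),interpolation=cv2.INTER_CUBIC),cv2.resize(b,(400,350),interpolation=cv2.INTER_CUBIC)]))
E
```

```text
t 22.9 pos [ 0.4857 -0.1475  0.2222] yaw -92.5 F [1.3 0.7 0.3] T [-0.003 -0.038 -0.061] w -0.0001 0.0 j6 -0.472 tau6 -0.0 qd6 -0.001
scene bar_mid []
scene board [(array([237., 271.]), 0.77, array([ 0.6539, -0.0084]))]
scene dish [(array([239., 254.]), 0.83, array([ 0.6546, -0.0586])), (array([304., 259.]), 0.56, array([ 0.8248, -0.0997]))]
scene pad_l [(array([220., 235.]), 0.46, array([ 0.5761, -0.0896])), (array([209., 291.]), 0.36, array([0.5897, 0.0716]))]
scene lock_tip [(array([203., 210.]), 0.48, array([ 0.5555, -0.1485]))]
side bar_mid [(array([215., 255.]), 0.78, array([ 0.5646, -0.0023]))]
side board [(array([213., 282.]), 0.78, array([ 0.6532, -0.0052]))]
side dish []
side pad_l []
side lock_tip [(array([235., 267.]), 0.64, array([ 0.5555, -0.1415]))]
```

View pics/fin.png

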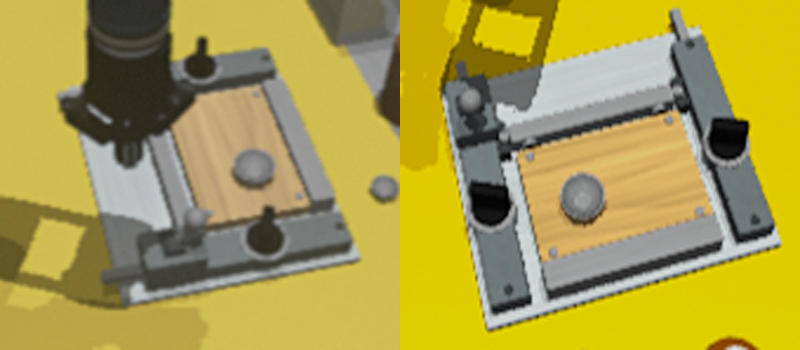

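The lever ball is over at (468,100) on the right half, world x 0.556 as expected when locked. The board is flush with the stop, the dish is on it at (582,197), and the arm is clear.

```bash
python3 -c "
from h import *
print(workorder.job_done())"
```

```text
the job is handed in; nothing more can be done
None
```

The job is handed in after about 23 s: the board is flush against the rear stop, both pads press at about 10–11 N by knob torque, the lock lever is over at its end stop, and the dish is still on the board. One slip: the left knob turned about 7° further than I meant on its first release, before the bar had met the board; I put the skew then at 3.4° at most, but did not measure it.

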